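Rub down a lipping seam, then hold the clamp lever at its third click

ROBOT

A 6-joint arm with a two-finger parallel gripper is mounted at the origin on the work surface. World frame = base frame: x ahead of the robot, y to its left, z up, the work surface at z = 0. Lengths are in mm, angles in degrees, forces in N, time in s.
With the tool pointing down it reaches from about 300 to 850 mm from the base axis. Payload 4.2 kg.
Tool frame: the origin (TCP) lies at the very end of the fingers, on their centre line; the grasp point (between the pads) lies env.pinch_z behind it (env.pinch_z is the distance from the TCP to the grasp point, in mm); z points along the fingers, y is the line along which they close (so a half turn about z gives the same grasp; the last joint's range is limited). The gripper opens to 91 mm and grips with 3 to 60 N. Pads are 32 mm wide; open, the fingers measure 118 mm over their backs; the gripper's body (76 mm by 178 mm) begins 60 mm behind the grasp point.
Start: joints at [71.505, 18.312, 89.639, -0, 72.044, -1.146], TCP at [171.464, 548.856, 213.976] pointing down, gripper open.
Joint ranges: [-177.97, 177.97], [-48.28, 115.42], [12.27, 149.76], [-77.06, 257.06], [2.81, 150.46], [-146.56, 146.56]. Speed limits (degrees/s): [147.25, 147.25, 180, 180, 180, 180].

INTERFACE

Orientations are given as [roll, pitch, yaw] about the fixed x, y, z axes, in that order (R = Rz(yaw) Ry(pitch) Rx(roll)).
In Python, from workcell import state, vision, job_done, env gives the robot as it stands.
- The arm moves only by the tool servo_tool, never from a script. Its argument "rows" is a list of rows, each a list of 5 numbers: the shift along the tool's x, y, z scaled (see below), then the turn about the tool's z scaled (see below), then the opening, from 0 (shut) to 1 (fully open). A call has 1 to 20 rows; each row is the pose to reach, as a shift and turn from the pose commanded when the call began, along the tool's axes at that moment; what a row does not reach only later rows make up. The controller multiplies each number of a shift by 200 mm and each number of a turn by 90 degrees. A row lasts 1/12 s, in which the tool goes at most 41.7 mm and 7.16 degrees, less where a joint would pass 70% of its speed; a pose out of reach is approached as far as the arm can. A call with a number of a shift or a turn outside -1 to 1 is refused whole. A call with a gripper value outside its range is refused whole. The fingers move at their own pace and stop on an object; "force" is the grip in N (left out, the last holds). Time passes only in rows, so rows that repeat a pose let the fingers close. It gives the time, the measured TCP pose, the force, the opening and the grip force at its end, in the units of the state.
- state(): the state, without advancing time (a new reading comes with each control period).
- vision.grab_frame(name): name is "side" or "top"; returns the picture (420x560x3 uint8, red, green, blue); there is no depth.
- vision.camera_info(name): a dict with "vertical_fov" (degrees; the focal length in pixels is half the picture's height over the tangent of half this angle, whatever the lens; pixels are square), "cx", "cy" (the principal point, pixels), "T" (4x4, takes a point from camera to world coordinates). Camera axes: x right, y up, looking along -z (the intrinsics and any distortion apply to the point x, -y, -z); pixel columns grow to the right and rows downward; lengths in mm; the calibration is good to about 2 mm. A picture is of the moment at which its call begins. camera_info takes no time and is no camera call.
- job_done(): hands the job in; it is judged then, once.
The state is a dict: "time_s": time; "qpos": joint angles; "qvel": joint speeds; "effort": joint torques, N m; "ee_pos": TCP position; "ee_rot": TCP orientation; "force": force on the tool from outside, world axes, zero at the start; "torque": the same for the moment, N m; "gripper_width": finger opening in mm; "gripper_force": force on a finger pad.
Only numpy, scipy, OpenCV 4.12 (cv2) and the standard library are available. Lean on these libraries where they do the work, as an engineer would, in place of code of your own. Each camera call takes 0.05 s, during which the arm holds its last target. There are 200 camera calls.

TASK

Take the block off the cork pad and rub it along the seam between panel and lipping, in one pass from the right-hand end to the left-hand end as the robot sees it, keeping its sprung sole pressed down steadily without lifting or bottoming it hard, then stand the block back on the cork pad. Then push the spring-return clamp lever down with the fingers, past the first two clicks to the third, not down onto its end stop, and finish while still holding it there. Leave the glue bottle, the jar and the tape measure alone.

Things in the scene. Friction and masses are not known exactly. Their poses are not given: they have to be found in the camera images.
- jig: Fixed board 270 x 340 x 12 mm, grey; on it a pale panel (100 x 300 mm) and a darker wooden lipping (24 x 300 mm) side by side, tops flush, 38 mm above the bench. Origin at bench level under the middle of the seam between them; y along the seam to the robot's left, x across it from panel to lipping (away from the robot), z up. Turned up to 0.25 rad. A low aluminium fence backs the panel.
- seam_right (a point): Right-hand (-y) end of the seam on the top surface, 38 mm above the bench, at x = 0, y = -150 mm of the jig. The pass starts with the block's rear end about flush with this end (block centre 95 mm right of the seam's middle).
- seam_left (a point): Left-hand (+y) end of the seam on the top surface, at x = 0, y = +150 mm of the jig. The pass ends with the block's front end about flush with this end (block centre 95 mm left of the seam's middle).
- block: Loose wooden block, 0.3 kg, 114 mm long (its y), 50 mm wide (x), with a square upright handle 28 x 28 mm in the middle, 30 to 75 mm above its underside. Below is a black sprung sole 110 x 44 mm. Origin at the centre of the underside, sole relaxed. Starts on the cork pad. To rub: long side along the seam, centred on it, pressed about 4 mm further down than first touch.
- sole (a joint): How far the block's sole is pressed up into it, m: 0 relaxed, 0.008 bottomed (then it is rigid). The spring starts to give at 4 N and takes 1 N more per mm; the block's own weight does not move it.
- rest: Fixed cork pad on the bench where the block belongs, 130 mm (x) x 180 mm (y) x 4 mm thick. Origin at bench level under its centre.
- clamp: Grey lever clamp on the jig board beyond the lipping: two upright cheeks, tops 88 mm above the bench; its place along the seam varies. Axes as the jig's; origin on the board (12 mm above the bench) under its middle, 85 mm beyond the seam. Carries the lever and a pad that moves towards the lipping as the lever goes down and meets it at the third click.
- lever_pivot (a point): The lever's hinge axis (along the clamp's x) at the clamp's middle, 72 mm above the bench.
- lever_tip (a point): Centre of the top face of the black paddle (34 mm wide, 40 long, 14 thick) at the lever's end. The paddle's middle is 110 mm from the pivot, this face 7 mm above it; the lever points to the clamp's +y (robot's left) and at rest rises 0.26 rad above level. The face is about 107 mm above the bench at rest, 55 mm at the third click.
- lever (a joint): Lever angle, rad: 0 at rest (up), grows as pressed down. Clicks at 0.16, 0.32 and 0.48; hard end stop, past the third click, at 0.56. It springs back from everywhere when let go; pushing the paddle takes about 6 N at the start and 11 N at the third click, with about 2 N of ripple at each click (force rises before a click and drops into it).
- glue: Bystander: standing glue bottle, 56 mm diameter, 170 mm tall. Origin at the centre of its base.
- jar: Bystander: standing glass jar with a lid, 70 mm diameter, 80 mm tall. Origin at the centre of its base.
- tape: Bystander: tape measure, 65 x 60 x 36 mm. Origin at the centre of its underside.
There are look-alikes about, which are no part of the job. Of the things that look like the rest, the larger one is meant.

How it is judged (in metres and radians):
On the way, in this order (a step that is already met when the one before it is completed fails the run):
1. the block is pressed down on the right-hand end of the seam, along it (y of block in the frame of jig between -0.14 and -0.075 m and x of block in the frame of jig between -0.014 and 0.014 m and contact force between block and jig above 5 N and angle between the y axis of block and the y axis of jig, either way round below 0.2 rad and angle between block's own z axis and vertical below 0.12 rad), for 0.1 s.
2. still pressed, it passes the right-hand quarter (y of block in the frame of jig between -0.065 and -0.03 m and x of block in the frame of jig between -0.014 and 0.014 m and contact force between block and jig above 5 N and angle between the y axis of block and the y axis of jig, either way round below 0.2 rad and angle between block's own z axis and vertical below 0.12 rad), for 0.05 s.
3. still pressed, it passes the middle (y of block in the frame of jig between -0.018 and 0.018 m and x of block in the frame of jig between -0.014 and 0.014 m and contact force between block and jig above 5 N and angle between the y axis of block and the y axis of jig, either way round below 0.2 rad and angle between block's own z axis and vertical below 0.12 rad), for 0.05 s.
4. still pressed, it passes the left-hand quarter (y of block in the frame of jig between 0.03 and 0.065 m and x of block in the frame of jig between -0.014 and 0.014 m and contact force between block and jig above 5 N and angle between the y axis of block and the y axis of jig, either way round below 0.2 rad and angle between block's own z axis and vertical below 0.12 rad), for 0.05 s.
5. still pressed, it reaches the left-hand end (y of block in the frame of jig between 0.075 and 0.14 m and x of block in the frame of jig between -0.014 and 0.014 m and contact force between block and jig above 5 N and angle between the y axis of block and the y axis of jig, either way round below 0.2 rad and angle between block's own z axis and vertical below 0.12 rad), for 0.05 s.
6. the block stands released on the cork pad (x of block in the frame of rest between -0.055 and 0.055 m and y of block in the frame of rest between -0.07 and 0.07 m and height (world z) of block below 0.009 m and angle between block's own z axis and vertical below 0.1 rad and contact force between block and the fingers below 0.1 N and linear speed of block below 0.03 m/s), for 0.2 s.
7. the fingers push the lever past the first click (value of joint lever above 0.18 rad and contact force between the fingers and clamp above 2 N).
8. past the second click (value of joint lever above 0.34 rad and contact force between the fingers and clamp above 2 N).
9. the lever is held at the third click (value of joint lever between 0.44 and 0.525 rad and contact force between the fingers and clamp above 3 N), for 0.5 s.
At the end, for the whole second after the job is handed in: The fingers hold the lever at the third click (joint 0.44 to 0.525 rad, at least 3 N on it, still), and the block stands upright and released on the cork pad, its centre within 55 mm (x) and 70 mm (y) of the pad's (all of step 6 and all of step 9 and velocity of joint lever between -0.1 and 0.1 rad/s); the arm keeps its last pose, push and grip.
It fails at once if the block is pressed on the work with more than 30 N (contact force between block and jig above 30 N).
It fails at once if the block is lifted off the seam in mid-pass (3 to 10 mm above it, between the ends) (y of block in the frame of jig between -0.07 and 0.07 m and x of block in the frame of jig between -0.014 and 0.014 m and z of block in the frame of jig between 0.041 and 0.048 m).
It fails at once if the lever is forced with more than 50 N (contact force between the arm and clamp above 50 N).
It fails at once if a bystander is moved more than 30 mm (distance of any of glue, jar, tape from where it was at the start of the episode above 0.03 m).
It fails at once if the bottle or jar is tipped (angle between any of glue, jar's own z axis and vertical above 0.5 rad).
It also fails if it takes over 61 s, if anything falls off the work surface, if the arm or the gripper's body presses on something with over 40 N, if the wrist force passes 120 N, or if a joint passes its speed limit or range.

## Working session

There is one attempt and no reset: what is moved stays moved. The work goes in short steps, Python scripts to look and compute and a tool call to move; the robot and the scene stay as the last step left them, time stands still between calls to the robot, and variables do not carry over. Pictures are saved under pics/ and viewed, at most 10 in all, crops included, and the job is handed in when it is done.

Besides the shell and the picture viewer there is one more tool, called after "Emit:" as name([rows], argument=value, ...), one row to a line, values as JSON. servo_tool: Moves the arm, as the interface text tells. Its arguments: {"type":"object","properties":{"rows":{"type":"array"},"force":{"type":"number"}},"required":["rows"]}

```bash
mkdir -p pics; ls; python3 - <<'E'
from workcell import state, vision, env
import cv2
for n in("side","top"):
    i=vision.camera_info(n);print(n,i)
    cv2.imwrite(f"pics/{n}0.png",vision.grab_frame(n)[:,:,::-1])
print(env.pinch_z,state())
E
```

```text
pics
side {'vertical_fov': 56.63759211045772, 'cx': 282.94760437815313, 'cy': 209.21270298945532, 'T': array([[ 9.52762118e-01,  1.54873562e-01, -2.61263326e-01,
         2.13893933e+02],
       [-3.02960447e-01,  5.45327997e-01, -7.81557639e-01,
        -7.63100632e+02],
       [ 2.14315909e-02,  8.23790966e-01,  5.66488421e-01,
         6.79915109e+02],
       [ 0.00000000e+00,  0.00000000e+00,  0.00000000e+00,
         1.00000000e+00]])}
top {'vertical_fov': 46.41233505690851, 'cx': 278.2902584366795, 'cy': 207.82504946851225, 'T': array([[ 1.23308756e-02,  9.81884776e-01, -1.89077330e-01,
         2.44537237e+02],
       [-9.99764551e-01,  1.54829304e-02,  1.52026755e-02,
         5.30638499e+01],
       [ 1.78547468e-02,  1.88845350e-01,  9.81844510e-01,
         1.32699397e+03],
       [ 0.00000000e+00,  0.00000000e+00,  0.00000000e+00,
         1.00000000e+00]])}
18.8 {'time_s': 0.1, 'qpos': array([ 7.15067627e+01,  1.83469282e+01,  8.97002967e+01,  5.34349218e-04,
        7.20429594e+01, -1.14617789e+00]), 'qvel': array([ 0.02223764, -0.15786268, -0.12887781,  0.09809489, -0.00891988,
        0.1556134 ]), 'effort': array([ 4.42864839e-04, -4.13336205e+01, -2.32507360e+01,  7.29461946e-02,
        4.21009830e-02, -4.81296581e-05]), 'ee_pos': array([171.29596855, 548.41551946, 213.20890588]), 'ee_rot': array([-1.79909844e+02, -2.31193670e-03,  1.62652774e+02]), 'force': array([ 0.20278313,  0.29023111, -0.14602844]), 'torque': array([-0.00121035, -0.01022819,  0.00234628]), 'gripper_force': 0.0, 'gripper_width': 90.67988762306332}
```

View pics/top0.png

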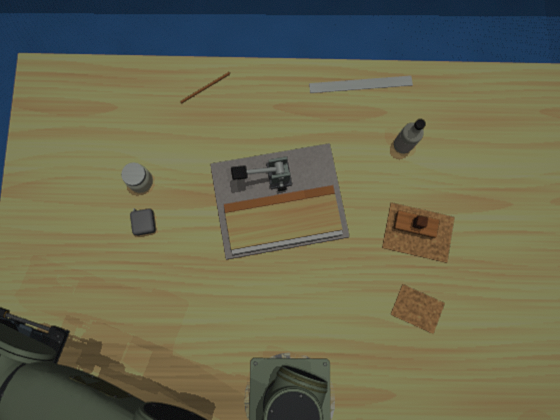

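View pics/side0.png

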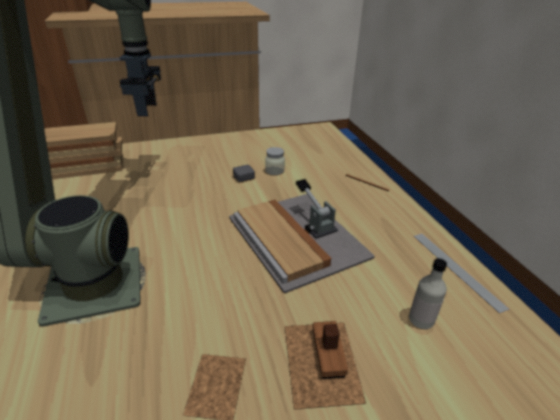

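The top view shows two cork pads: large at (419,232) and small at (418,308). The block stands on the large one, with its handle at (421,222). The jig is at (280,200), with its paddle at (238,173). Look-alikes: the small pad (418,308), the thin stick (205,87) and the steel rule (360,84). By the description I choose the larger pad and the block on it, and I'll check that in a close crop.

```bash
cat > h.py <<'E'
import numpy as np, cv2
from workcell import vision
def cam(n):
    i=vision.camera_info(n); f=210/np.tan(np.radians(i["vertical_fov"]/2)); return f,i["cx"],i["cy"],i["T"]
def onplane(n,uv,z):
    f,cx,cy,T=cam(n); uv=np.atleast_2d(np.asarray(uv,float))
    d=np.c_[(uv[:,0]-cx)/f,-(uv[:,1]-cy)/f,-np.ones(len(uv))]@T[:3,:3].T
    return (T[:3,3]+d*((z-T[2,3])/d[:,2])[:,None])[:,:2]
def proj(n,P):
    f,cx,cy,T=cam(n); p=(np.atleast_2d(P)-T[:3,3])@T[:3,:3]
    return np.c_[cx+f*p[:,0]/-p[:,2], cy-f*p[:,1]/-p[:,2]]
E
python3 - <<'E'
from h import *
im=cv2.imread("pics/top0.png")
c=np.hstack([cv2.resize(im[140:265,205:355],None,fx=3,fy=3,interpolation=2),cv2.resize(im[195:320,378:460],None,fx=3,fy=3,interpolation=2)])
print(c.shape);cv2.imwrite("pics/crop1.png",c)
hsv=cv2.cvtColor(im,cv2.COLOR_BGR2HSV)
for p in [(280,199),(280,215),(405,220),(421,222),(420,245),(300,240),(238,173),(225,178),(435,225)]: print(p,hsv[p[1],p[0]])
E
```

```text
(375, 696, 3)
(280, 199) [ 14 161 114]
(280, 215) [ 20 112 132]
(405, 220) [ 14 159 117]
(421, 222) [  9 151  64]
(420, 245) [ 16 129 130]
(300, 240) [ 38   8 136]
(238, 173) [135  19  27]
(225, 178) [ 15  19 105]
(435, 225) [ 13 155 117]
```

View pics/crop1.png

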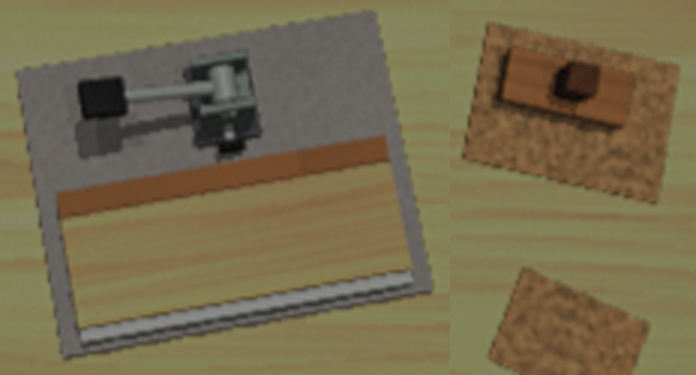

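The crop confirms the block with its dark handle (crop 578,80) on the larger pad. The seam runs from crop (62,218) to (390,160), and the paddle is at crop (102,98).

```bash
cat > m.py <<'E'
from h import *
def rect(m,z,off=(0,0),n="top"):
    m=cv2.morphologyEx(m.astype(np.uint8),cv2.MORPH_OPEN,np.ones((2,2)))
    k,l,s,c=cv2.connectedComponentsWithStats(m); j=1+s[1:,4].argmax()
    v,u=np.nonzero(l==j); w=onplane(n,np.c_[u+off[0],v+off[1]],z).astype(np.float32)
    (x,y),(a,b),t=cv2.minAreaRect(w)
    if a<b: a,b,t=b,a,t+90   # t = direction of long side
    t=(t-90+90)%180-90        # yaw of y axis from world y
    return np.round([x,y,a,b,t],1),w.mean(0).round(1)
if __name__=="__main__":
    im=cv2.imread("pics/top0.png").astype(int)
    hsv=cv2.cvtColor(im.astype(np.uint8),cv2.COLOR_BGR2HSV).astype(int)
    H,S,V=hsv[...,0],hsv[...,1],hsv[...,2]
    def sub(m,x0,x1,y0,y1): return m[y0:y1,x0:x1],(x0,y0)
    m,o=sub((H<17)&(S>138)&(V>80),215,345,180,220);print("lipping",rect(m,38,o))
    m,o=sub((S>80),215,345,180,258);print("panel+lip",rect(m,38,o))
    m,o=sub((H<19)&(S>110),375,465,195,268);print("pad",rect(m,4,o))
    m,o=sub((H<15.5)&(S>140),385,455,200,245);print("block",rect(m,34,o))
    m,o=sub((V<75),405,440,208,236);print("handle",rect(m,70,o))
    m,o=sub((V<45),220,256,155,182);print("paddle",rect(m,105,o))
    g=sub((S<45),200,360,135,268);print("board",rect(*[g[0],12,g[1]]))
E
python3 m.py
```

```text
lipping (array([514.9,  29. , 296.6,  22.2,  10.9]), array([514.9,  29.3], dtype=float32))
panel+lip (array([467.1,  19.3, 300.5, 125.2,  11.1]), array([466.1,  20.1], dtype=float32))
pad (array([ 435.5, -353.7,  180.6,  129.8,  -12.1]), array([ 434.5, -353.7], dtype=float32))
block (array([ 453.4, -340.7,  114.7,   51.6,  -12.4]), array([ 453. , -340.7], dtype=float32))
handle (array([ 451.2, -336.4,   39.3,   36.8,  -11.9]), array([ 451.3, -337. ], dtype=float32))
paddle (array([567.8, 134.8,  37.6,  34.3,   8.4]), array([568.1, 134.8], dtype=float32))
board (array([518.3,  29. , 338.6, 269.8,  11. ]), array([551.6,  37.8], dtype=float32))
```

Emit:
servo_tool([
  [0,0,0,-0.055,1],
])

```text
time_s: 0.18
ee_pos: [171.4, 548.5, 213.4]
ee_rot: [-179.9, -0.0, 167.7]
force: [-0.1, 0.3, 0.4]
gripper_width: 91.2
gripper_force: 0.0
```

Emit:
servo_tool([
  [-0.467,-0.808,0,0,1],
  [-0.467,-0.808,0,0,1],
  [-0.467,-0.808,0,0,1],
  [-0.467,-0.808,0,0,1],
  [-0.467,-0.808,0,0,1],
  [-0.467,-0.808,0,0,1],
])

```text
time_s: 0.68
ee_pos: [228.1, 366.9, 213.8]
ee_rot: [-179.9, 0.0, 167.4]
force: [-0.2, 0.4, 0.4]
gripper_width: 91.3
gripper_force: 0.0
```

Emit:
servo_tool([
  [-0.467,-0.808,0,0,1],
  [-0.467,-0.808,0,0,1],
  [-0.467,-0.808,0,0,1],
  [-0.467,-0.808,0,0,1],
  [-0.467,-0.808,0,0,1],
  [-0.467,-0.808,0,0,1],
])

```text
time_s: 1.18
ee_pos: [285.1, 190.6, 213.9]
ee_rot: [-179.9, 0.0, 167.4]
force: [0.4, 0.0, 0.1]
gripper_width: 91.2
gripper_force: 0.0
```

Emit:
servo_tool([
  [-0.467,-0.808,0,0,1],
  [-0.467,-0.808,0,0,1],
  [-0.467,-0.808,0,0,1],
  [-0.467,-0.808,0,0,1],
  [-0.467,-0.808,0,0,1],
  [-0.467,-0.808,0,0,1],
])

```text
time_s: 1.68
ee_pos: [342.9, 13.0, 214.0]
ee_rot: [-180.0, 0.1, 167.3]
force: [0.9, 0.8, -0.7]
gripper_width: 90.8
gripper_force: 0.0
```

Emit:
servo_tool([
  [-0.467,-0.808,0,0,1],
  [-0.467,-0.808,0,0,1],
  [-0.467,-0.808,0,0,1],
  [-0.467,-0.808,0,0,1],
  [-0.467,-0.808,0,0,1],
  [-0.467,-0.808,0,0,1],
])

```text
time_s: 2.18
ee_pos: [400.1, -165.0, 213.5]
ee_rot: [-180.0, 0.1, 167.4]
force: [-0.3, 0.4, -0.4]
gripper_width: 91.3
gripper_force: 0.0
```

Emit:
servo_tool([
  [-0.467,-0.808,0.4,0,1],
  [-0.467,-0.808,0.4,0,1],
  [-0.467,-0.808,0.4,0,1],
  [-0.467,-0.808,0.4,0,1],
  [-0.467,-0.808,0.4,0,1],
  [-0.467,-0.808,0.4,0,1],
  [-0.467,-0.808,0.4,0,1],
  [-0.467,-0.808,0.4,0,1],
])

```text
time_s: 2.85
ee_pos: [454.6, -338.5, 133.6]
ee_rot: [179.9, -0.1, 167.7]
force: [0.6, 0.1, 0.6]
gripper_width: 91.3
gripper_force: 0.0
```

```bash
python3 - <<'E'
from h import *
from workcell import state
s=state();print(s["ee_pos"],s["ee_rot"],s["qpos"],s["force"])
a=vision.grab_frame("side")[:,:,::-1]; b=vision.grab_frame("top")[:,:,::-1]
cv2.imwrite("pics/s1.png",a);cv2.imwrite("pics/t1.png",b)
cv2.imwrite("pics/c2.png",np.hstack([cv2.resize(a[240:410,260:390],None,fx=3,fy=3),cv2.resize(b[160:330,370:500],None,fx=3,fy=3)]))
E
```

```text
[ 454.59264407 -338.48291257  133.64791981] [ 1.79904873e+02 -6.68007639e-02  1.67670236e+02] [-3.78672472e+01  2.11833322e+01  9.75887799e+01  6.50059021e-02
  6.13291874e+01 -1.15568666e+02] [0.60822964 0.09391471 0.56833387]
```

View pics/c2.png

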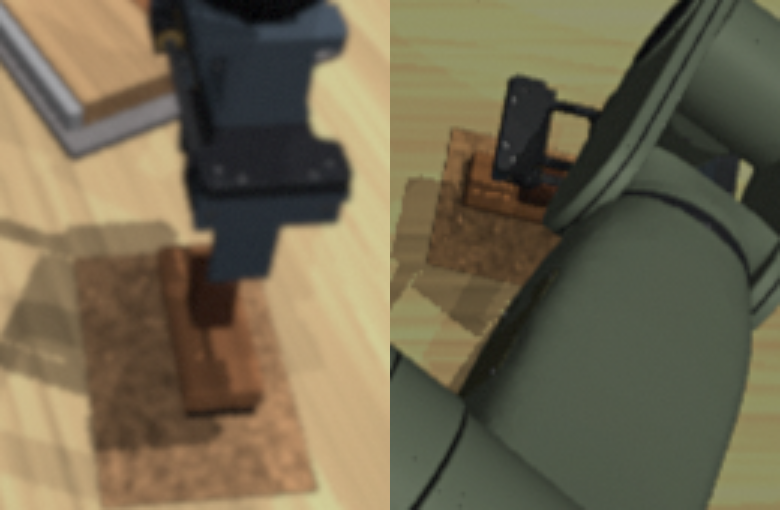

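The gripper hangs squarely over the handle: in the left half (side view) the fingers at crop (240,250) sit above the handle at (212,300). I'll descend and grip.

Emit:
servo_tool([
  [0,-0.01,0.2,0,1],
  [0,-0.01,0.4,0,1],
  [0,-0.01,0.458,0,1],
  [0,-0.01,0.458,0,1],
  [0,-0.01,0.458,0,0],
  [0,-0.01,0.458,0,0],
  [0,-0.01,0.458,0,0],
  [0,-0.01,0.458,0,0],
  [0,-0.01,0.458,0,0],
  [0,-0.01,0.458,0,0],
  [0,-0.01,0.458,0,0],
  [0,-0.01,0.458,0,0],
  [0,-0.01,0.458,0,0],
  [0,-0.01,0.458,0,0],
], force=40)

```text
time_s: 4.12
ee_pos: [453.7, -342.0, 42.3]
ee_rot: [179.9, -0.0, 167.6]
force: [-0.9, 0.7, 1.3]
gripper_width: 27.5
gripper_force: 39.9
```

Emit:
servo_tool([
  [0,0,-0.15,0,0],
  [0,0,-0.3,0,0],
  [0,0,-0.45,0,0],
  [0,0.15,-0.45,0,0],
  [0,0.3,-0.45,0,0],
  [-0.02,0.5,-0.45,0,0],
  [-0.02,0.71,-0.45,0,0],
  [-0.02,0.71,-0.45,0,0],
])

```text
time_s: 4.78
ee_pos: [488.1, -198.2, 131.5]
ee_rot: [179.7, -0.2, 167.9]
force: [-0.2, -0.8, -3.1]
gripper_width: 27.8
gripper_force: 40.0
```

Emit:
servo_tool([
  [-0.01,0.2,0,-0.07,0],
  [-0.02,0.4,0,-0.14,0],
  [-0.02,0.6,0,-0.2,0],
  [-0.02,0.71,0,-0.26,0],
  [-0.02,0.71,0,-0.26,0],
  [-0.02,0.71,0,-0.26,0],
  [-0.02,0.71,0,-0.26,0],
])

```text
time_s: 5.37
ee_pos: [522.0, -67.5, 131.8]
ee_rot: [-180.0, -0.1, -169.0]
force: [0.2, -0.4, -2.5]
gripper_width: 28.1
gripper_force: 40.0
```

```bash
python3 - <<'E'
from h import *
from workcell import state
s=state();print(s["ee_pos"],s["ee_rot"],s["qpos"],s["force"])
a=vision.grab_frame("side")[:,:,::-1]; b=vision.grab_frame("top")[:,:,::-1]
cv2.imwrite("pics/s2.png",a);cv2.imwrite("pics/t2.png",b)
cv2.imwrite("pics/c3.png",np.hstack([cv2.resize(a[120:320,220:350],None,fx=3,fy=3),cv2.resize(b[130:330,210:340],None,fx=3,fy=3)]))
E
```

```text
[521.97088107 -67.48912721 131.83473462] [-1.79982665e+02 -7.44534534e-02 -1.69034499e+02] [-8.59297610e+00  1.78945860e+01  1.03039376e+02 -4.80694138e-02
  5.91304013e+01 -1.09533801e+02] [ 0.1821441  -0.44025758 -2.51289804]
```

View pics/c3.png

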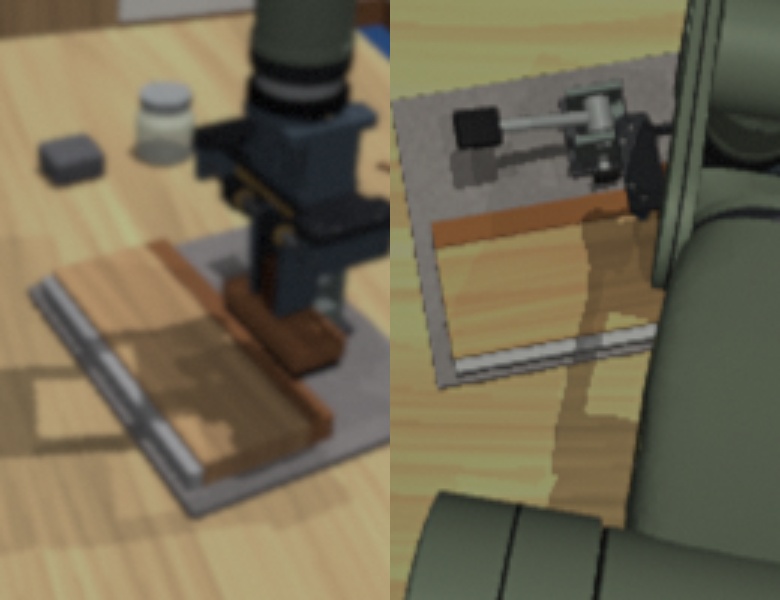

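The block hangs upright and in line over the right-hand end of the seam, at left crop (285,320). I'll lower it gently.

Emit:
servo_tool([
  [0,0,0.1,0,0],
  [0,0,0.2,0,0],
  [0,0,0.26,0,0],
  [0,0,0.28,0,0],
  [0,0,0.29,0,0],
  [0,0,0.3,0,0],
  [0,0,0.3,0,0],
  [0,0,0.3,0,0],
  [0,0,0.3,0,0],
])

```text
time_s: 6.22
ee_pos: [522.9, -67.3, 73.4]
ee_rot: [-179.9, 0.1, -169.0]
force: [-2.8, -2.2, 3.7]
gripper_width: 27.8
gripper_force: 40.0
```

Emit:
servo_tool([
  [0,0,0.01,0,0],
  [0,0,0.01,0,0],
  [0,0,0.01,0,0],
  [0,0.02,0.01,0,0],
  [0,0.05,0.01,0,0],
  [0,0.08,0.01,0,0],
  [0,0.11,0.01,0,0],
])

```text
time_s: 6.8
ee_pos: [521.7, -46.0, 72.1]
ee_rot: [-179.8, 0.4, -169.0]
force: [0.9, -3.6, 5.5]
gripper_width: 27.8
gripper_force: 40.0
```

Emit:
servo_tool([
  [0.005,0.03,0,0,0],
  [0.01,0.07,0,0,0],
  [0.01,0.11,0,0,0],
  [0.01,0.15,0,0,0],
  [0.01,0.19,0,0,0],
  [0.01,0.23,0,0,0],
  [0.01,0.27,0,0,0],
  [0.01,0.31,0,0,0],
  [0.01,0.35,0,0,0],
])

```text
time_s: 7.55
ee_pos: [506.1, 22.9, 72.0]
ee_rot: [-179.9, 0.4, -169.0]
force: [0.4, -3.7, 5.6]
gripper_width: 28.1
gripper_force: 40.0
```

Emit:
servo_tool([
  [0,0.04,0,0,0],
  [0,0.08,0,0,0],
  [0,0.12,0,0,0],
  [0,0.16,0,0,0],
  [0,0.2,0,0,0],
  [0,0.24,0,0,0],
  [0,0.28,0,0,0],
  [0,0.32,0,0,0],
  [0,0.36,0,0,0],
  [0,0.4,0,0,0],
  [0,0.44,0,0,0],
  [0,0.48,0,0,0],
  [0,0.5,0,0,0],
  [0,0.5,0,0,0],
  [0,0.5,0,0,0],
])

```text
time_s: 8.8
ee_pos: [486.3, 122.4, 71.8]
ee_rot: [180.0, 0.4, -169.0]
force: [0.3, -0.1, 5.4]
gripper_width: 27.9
gripper_force: 40.0
```

Emit:
servo_tool([
  [0,0,-0.1,0,0],
  [0,0,-0.2,0,0],
  [0,0,-0.3,0,0],
  [0,0,-0.3,0,0],
  [0.1,-0.2,-0.3,0,0],
  [0.15,-0.4,-0.3,0,0],
  [0.2,-0.6,-0.3,0,0],
  [0.23,-0.761,-0.3,0,0],
  [0.23,-0.761,-0.3,0,0],
])

```text
time_s: 9.55
ee_pos: [467.8, -41.8, 129.3]
ee_rot: [-179.9, 0.0, -169.3]
force: [0.1, 0.4, -2.9]
gripper_width: 28.0
gripper_force: 40.0
```

Emit:
servo_tool([
  [0.05,-0.2,0,0,0],
  [0.1,-0.4,0,0,0],
  [0.18,-0.6,0,0,0],
  [0.23,-0.761,0,0,0],
  [0.23,-0.761,0,0,0],
])

```text
time_s: 9.97
ee_pos: [451.9, -200.3, 129.3]
ee_rot: [-179.8, 0.0, -169.3]
force: [0.6, -0.3, -2.9]
gripper_width: 28.1
gripper_force: 40.0
```

Emit:
servo_tool([
  [0.05,-0.2,0,0.07,0],
  [0.1,-0.4,0,0.14,0],
  [0.18,-0.6,0,0.2,0],
  [0.23,-0.761,0,0.26,0],
  [0.23,-0.761,0,0.26,0],
  [0.23,-0.761,0,0.26,0],
  [0.23,-0.761,0,0.26,0],
])

```text
time_s: 10.55
ee_pos: [435.6, -352.1, 129.0]
ee_rot: [179.9, -0.1, 167.6]
force: [-1.1, 0.6, -3.9]
gripper_width: 27.7
gripper_force: 40.0
```

Emit:
servo_tool([
  [0,0,0.15,0,0],
  [0,0,0.3,0,0],
  [0,0,0.38,0,0],
  [0,0,0.41,0,0],
  [0,0,0.425,0,0],
  [0,0,0.432,0,0],
  [0,0,0.432,0,0],
  [0,0,0.432,0,0],
  [0,0,0.432,0,0],
])

```text
time_s: 11.3
ee_pos: [436.2, -353.7, 45.1]
ee_rot: [-179.9, 0.1, 167.6]
force: [0.4, 0.4, -3.3]
gripper_width: 27.8
gripper_force: 40.0
```

Emit:
servo_tool([
  [0,0,0.008,0,0],
  [0,0,0.014,0,0],
  [0,0,0.014,0,0],
  [0,0,0.014,0,0],
])

```text
time_s: 11.63
ee_pos: [435.9, -353.7, 41.8]
ee_rot: [-180.0, 0.1, 167.6]
force: [0.2, -0.1, 1.5]
gripper_width: 27.8
gripper_force: 40.0
```

Emit:
servo_tool([
  [0,0,0,0,1],
  [0,0,0,0,1],
  [0,0,0,0,1],
  [0,0,0,0,1],
  [0,0,0,0,1],
  [0,0,0,0,1],
  [0,0,0,0,1],
  [0,0,0,0,1],
  [0,0,-0.05,0,1],
  [0,0,-0.15,0,1],
  [0,0,-0.3,0,1],
  [0,0,-0.5,0,1],
  [0,0,-0.7,0,1],
  [0,0,-0.7,0,1],
])

```text
time_s: 12.8
ee_pos: [439.2, -356.4, 190.3]
ee_rot: [-179.6, 0.9, 167.6]
force: [1.2, -0.6, 0.6]
gripper_width: 91.0
gripper_force: 0.0
```

Emit:
servo_tool([
  [0,0.2,0,0,0],
  [0,0.4,0,0,0],
  [0,0.6,0,0,0],
  [0,0.8,0,0,0],
  [0,1,0,0,0],
  [0,1,0,0,0],
])

```text
time_s: 13.3
ee_pos: [479.2, -152.1, 181.9]
ee_rot: [179.8, 0.0, 167.9]
force: [0.5, -0.1, -0.2]
gripper_width: 53.9
gripper_force: 0.0
```

Emit:
servo_tool([
  [0,0.2,0,0,0],
  [0,0.4,0,0,0],
  [0,0.6,0,0,0],
  [0,0.8,0,0,0],
  [0,0.8,0,0,0],
  [0,0.8,0,0,0],
])

```text
time_s: 13.8
ee_pos: [513.1, -0.4, 181.5]
ee_rot: [-180.0, 0.0, 167.8]
force: [0.6, -0.3, 0.9]
gripper_width: 14.1
gripper_force: 0.0
```

```bash
python3 - <<'E'
from m import *
from workcell import state
s=state();print(s["ee_pos"],s["ee_rot"],s["qpos"],s["force"])
a=vision.grab_frame("side")[:,:,::-1]; b=vision.grab_frame("top")[:,:,::-1].copy()
cv2.imwrite("pics/s3.png",a);cv2.imwrite("pics/t3.png",b)
hsv=cv2.cvtColor(b,cv2.COLOR_BGR2HSV).astype(int);H,S=hsv[...,0],hsv[...,1]
print("block",rect(((H<15.5)&(S>140))[200:260,385:455],34,(385,200)))
cv2.imwrite("pics/c4.png",np.hstack([cv2.resize(a[130:400,200:400],None,fx=2,fy=2),cv2.resize(b[130:400,210:410],None,fx=2,fy=2)]))
E
```

```text
[ 5.13124580e+02 -3.52158115e-01  1.81504819e+02] [-1.79990321e+02  3.80717992e-02  1.67830148e+02] [-1.31261358e+00  1.41244992e+01  1.00559455e+02 -1.83597800e-02
  6.52804799e+01 -7.91350859e+01] [ 0.62898963 -0.31542928  0.85766188]
block (array([ 434.6, -356.2,  114.9,   51.2,  -12.1]), array([ 434.5, -356.4], dtype=float32))
```

View pics/c4.png

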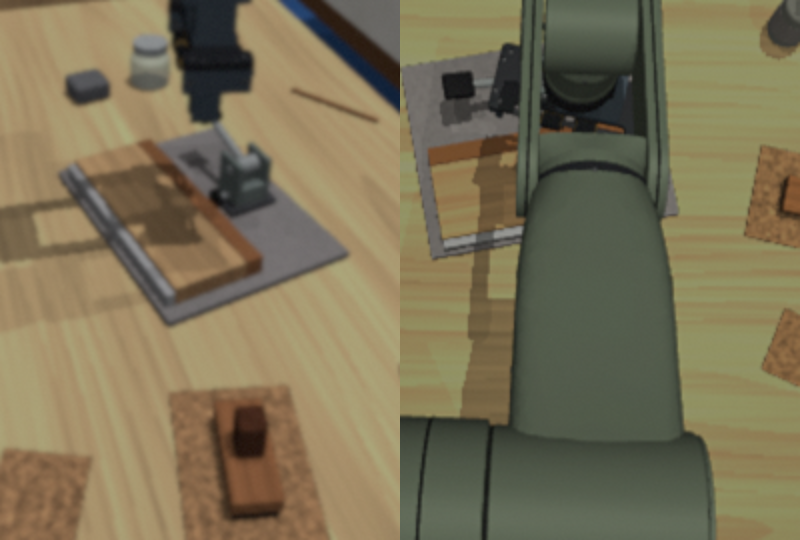

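The block stands on the pad about 3 mm from its centre, at side crop (250,455), and the fingers are shut. Next I go above the paddle, turned to the jig's axes.

Emit:
servo_tool([
  [-0.04,0.2,0,-0.07,0],
  [-0.08,0.4,0,-0.14,0],
  [-0.1,0.6,0,-0.2,0],
  [-0.123,0.732,0,-0.26,0],
  [-0.123,0.732,0,-0.26,0],
  [-0.123,0.732,0.2,-0.26,0],
  [-0.123,0.732,0.28,-0.26,0],
  [-0.123,0.732,0.28,-0.26,0],
  [-0.123,0.732,0.28,-0.26,0],
])

```text
time_s: 14.65
ee_pos: [567.9, 133.9, 124.8]
ee_rot: [-180.0, -0.1, -169.2]
force: [-0.3, 0.0, 0.1]
gripper_width: 0.4
gripper_force: 0.0
```

```bash
python3 - <<'E'
from h import *
from workcell import state
s=state();print(s["ee_pos"],s["ee_rot"],s["force"],s["gripper_width"])
a=vision.grab_frame("side")[:,:,::-1]; b=vision.grab_frame("top")[:,:,::-1]
print(proj("side",[[*s["ee_pos"]],[567.8,134.8,105]]))
cv2.imwrite("pics/c5.png",np.hstack([cv2.resize(a[130:250,270:370],None,fx=4,fy=4,interpolation=2),cv2.resize(b[120:240,190:290],None,fx=4,fy=4,interpolation=2)]))
E
```

```text
[567.92190259 133.94511887 124.82907738] [-1.79977539e+02 -1.10342452e-01 -1.69159289e+02] [-0.27542713  0.02386131  0.05026235] 0.42413090040106544
[[301.8127775  178.7059133 ]
 [301.33441434 184.55785317]]
```

View pics/c5.png

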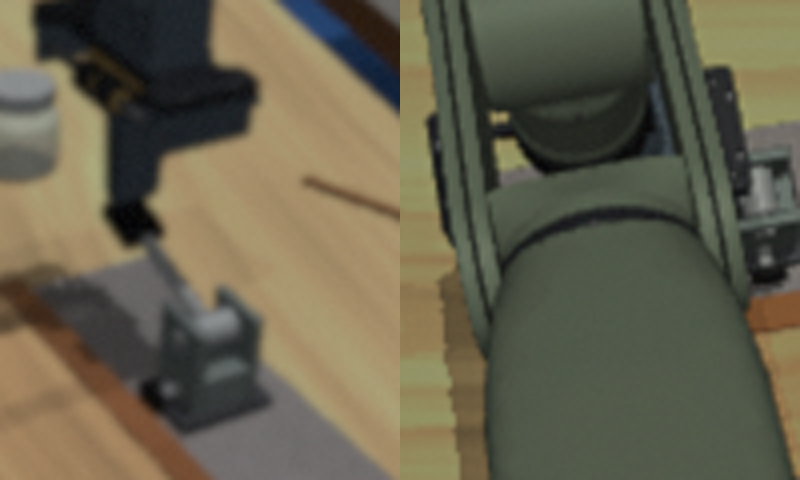

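The side view shows the fingertips at crop (130,200), right over the black paddle at (132,222). I'll press down steadily.

Emit:
servo_tool([
  [0,0,0.03,0,0],
  [0,0,0.06,0,0],
  [0,0,0.085,0,0],
  [0,0,0.11,0,0],
  [0,0,0.135,0,0],
  [0,0,0.16,0,0],
  [0,0,0.185,0,0],
  [0,0,0.21,0,0],
  [0,0,0.235,0,0],
  [0,0,0.26,0,0],
  [0,0,0.26,0,0],
  [0,0,0.26,0,0],
])

```text
time_s: 15.75
ee_pos: [569.0, 138.1, 74.4]
ee_rot: [179.8, 0.2, -169.0]
force: [-2.0, 4.1, 9.1]
gripper_width: 0.2
gripper_force: 4.4
```

Emit:
servo_tool([
  [0,0,0.02,0,0],
  [0,0,0.04,0,0],
  [0,0,0.055,0,0],
  [0,0,0.07,0,0],
  [0,0,0.08,0,0],
  [0,0,0.08,0,0],
  [0,0,0.08,0,0],
  [0,0,0.08,0,0],
])

```text
time_s: 16.42
ee_pos: [569.1, 137.3, 58.8]
ee_rot: [179.9, 0.2, -169.0]
force: [-2.4, 2.9, 9.9]
gripper_width: 0.3
gripper_force: 5.0
```

```bash
python3 - <<'E'
from h import *
from workcell import state
s=state();print(s["ee_pos"],s["ee_rot"],s["force"],s["gripper_width"])
a=vision.grab_frame("side")[:,:,::-1]
cv2.imwrite("pics/c6.png",cv2.resize(a[140:250,260:360],None,fx=5,fy=5,interpolation=2))
def P(jx,jy,z): return [504+jx*.982-jy*.191,26.6+jx*.191+jy*.982,z]
for q in(.32,.44,.48,.525,.56):
    t=.26-q
    print(q,((proj("side",[P(85,-10.5+r*np.cos(t)-h*np.sin(t),72+r*np.sin(t)+h*np.cos(t)) for r,h in((0,0),(130,7),(90,7))])-[260,140])*5).round().tolist())
E
```

```text
[569.14024772 137.26897297  58.77385253] [ 1.79902801e+02  1.76968427e-01 -1.69013366e+02] [-2.39803288  2.87845418  9.9473581 ] 0.3172547931926854
0.32 [[305.0, 362.0], [184.0, 251.0], [219.0, 280.0]]
0.44 [[305.0, 362.0], [184.0, 274.0], [219.0, 296.0]]
0.48 [[305.0, 362.0], [184.0, 282.0], [219.0, 302.0]]
0.525 [[305.0, 362.0], [185.0, 291.0], [219.0, 308.0]]
0.56 [[305.0, 362.0], [185.0, 298.0], [219.0, 313.0]]
```

View pics/c6.png

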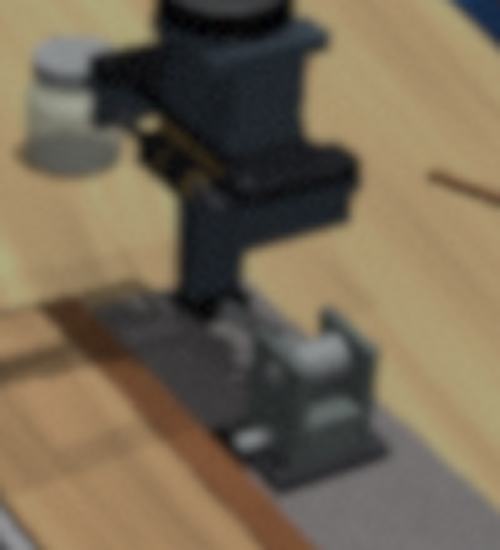

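The fingers sit on the paddle at crop (205,305), which the drawn lever points put near 0.47 rad. The clamp's pad at (245,438) is up against the lipping. I'll go slightly further down and hold.

Emit:
servo_tool([
  [0,0,0.004,0,0],
  [0,0,0.004,0,0],
  [0,0,0.004,0,0],
  [0,0,0.004,0,0],
  [0,0,0.004,0,0],
  [0,0,0.004,0,0],
  [0,0,0.004,0,0],
  [0,0,0.004,0,0],
  [0,0,0.004,0,0],
  [0,0,0.004,0,0],
])

```text
time_s: 17.3
ee_pos: [569.2, 137.2, 58.2]
ee_rot: [179.9, 0.2, -169.0]
force: [-2.3, 2.8, 9.2]
gripper_width: 0.3
gripper_force: 5.2
```

```bash
python3 - <<'E'
from h import *
a0=cv2.imread("pics/s3.png")
a=vision.grab_frame("side")[:,:,::-1]
cv2.imwrite("pics/s6.png",a)
cv2.imwrite("pics/c7.png",np.hstack([cv2.resize(x[190:245,290:345],None,fx=7,fy=7,interpolation=2) for x in(a0,a)]))
E
```

```text
(no output)
```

View pics/c7.png

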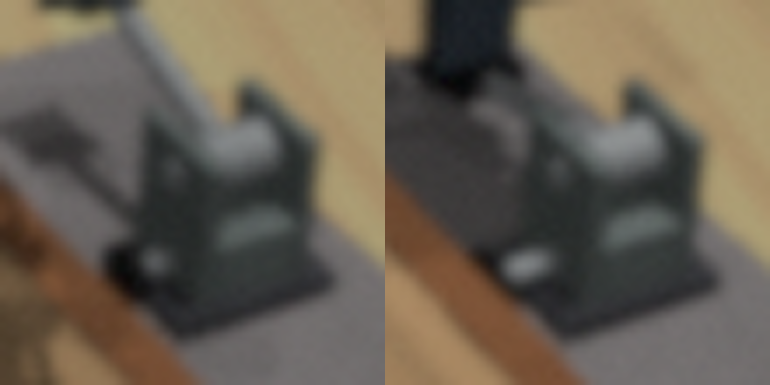

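The pad rod is now extended to the lipping (right half, 525,265). The push force is falling into the click, at about 9 to 10 N, and is steady.

```bash
python3 -c "
from workcell import job_done
print(job_done())"
```

```text
the job is handed in; nothing more can be done
None
```

The job is handed in with every step carried out and no verdict returned: the block was rubbed right to left along the seam at about 8 N and stands on the large cork pad, and the fingers hold the lever at what I estimate (from geometry, not measured directly) is the third click, about 0.48 rad.

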